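Funnel in, safety cap off

TASK

The coffee grinder is due for its cleaning: set the steel funnel into the neck of the white flask so that it sits upright with its shoulder down on the rim, and let go of it. Then open the squat cleaner bottle: push its ribbed safety cap down, keep it down while turning it counter-clockwise (seen from above) about a sixth of a turn until it is free, lift it off, and finish still holding the cap level and straight above the bottle, about 8 cm higher than where it sat. Leave the flask standing where it is and do not disturb the other things on the table.

Things in the scene. Friction and masses are not known exactly. Their poses are not given: they have to be found in the camera images.
- funnel_grip (a point): steel dosing funnel, loose, 90 g, 76 high: a straight round collar on top (54 across, 24 high, wall 3), then a cone 22 high, a flat shoulder 28 across and a tapered spout 30 long (16 across, 11 at the tip). Point: on the axis half-way up the collar, 12 below the top, 34 above the shoulder; z up. Starts upright in the stand. (mm)
- funnel_seat (a point): the same funnel: centre of the flat underside of its shoulder, which rests on the flask's rim when seated; z along the axis, up.
- flask_mouth (a point): loose white ceramic flask, about 0.6 kg, 80 across at the foot, 130 high, with a straight neck 32 across. This point is the centre of its mouth at the rim's top; the bore is 20 across and 45 deep; z up. (mm)
- stand_top (a point): fixed walnut block, 70 x 70 and 50 high, with a 24 hole in which the funnel's spout stands at the start (shoulder on the block's top). The point is the centre of the hole at the top face. (mm)
- cap_center (a point): round ribbed grey push-and-turn safety cap locked on the cleaner bottle, a loose part, 48 across, 36 high, 35 g; point on its axis half-way up; z up, x parallel to the bottle's x while locked. Any grip across its round side will do. Tabs inside it sit behind teeth under lugs on the neck, with 3 degrees and 1.5 sideways of play. (mm)
- bottle: squat white plastic cleaner bottle, fixed (it does not turn or move), 72 across, shoulder from 80 to 100 high, neck with lugs from 100 to 137.5 high. Origin at the centre of its underside, z up. The locked cap's underside is 114 and its top 150 above it. (mm)
- bottle_mouth (a point): centre of the neck's top, 137.5 above the bottle's underside; z up. The locked cap's centre is 5.5 below it. The cap opens so: pushed down 4 to 8 and kept down, it turns counter-clockwise seen from above; after 47 to 75 degrees (aim for 61, 1.06 rad; then comes a stop) it lifts straight off. (mm)
- spring (a joint): spring disc in the bottle's mouth under the cap: 0 when the cap is up, growing to 0.008 m when the cap is pushed fully down; 4 N at first and 0.8 N more for each mm.
- cup_a_center (a point): one of two small glass coffee cups with a gold rim, 56 across, 55 high, open on top; centre half-way up. Bystander. (mm)
- cup_b_center (a point): the other small gold-rimmed glass cup, 56 across, 55 high; centre half-way up. Bystander. (mm)
- saucers_center (a point): stack of five white saucers, 96 across, 30 high; centre half-way up. Bystander. (mm)
- date_bowl_center (a point): closed green ceramic bowl with clip-on lid and round lid knob, 138 across over its clips, 98 high; the point is 45 above its underside. Bystander. (mm)
- syrup_center (a point): tall slim amber glass bottle with a narrow cap, 56 across, 180 high (not the cleaner bottle); centre half-way up. Bystander. (mm)
- tin_center (a point): small round steel spice tin with brass lid, 56 across, 50 high; centre half-way up. Bystander. (mm)
There are look-alikes about, which are no part of the job. What is shaped like the bottle but purple is not meant. What is shaped like the part that bears flask_mouth but yellow is not meant.

How it is judged (in metres and radians):
On the way, in this order (a step that is already met when the one before it is completed fails the run):
1. the funnel is seated in the flask's neck and let go (horizontal distance between funnel_seat and flask_mouth below 0.004 m and z of funnel_seat in the frame of flask_mouth below 0.003 m and angle between each of funnel_seat, flask_mouth's own z axis and vertical below 0.1 rad and contact force between the fingers and funnel below 0.1 N), for 0.2 s.
2. the cap is pushed down at least 3.5 mm against its spring (value of joint spring above 0.0035 m), for 0.1 s.
3. the cap is turned free (over 43 degrees) while still on the bottle (angle between the x axis of cap_center and the x axis of bottle, either way round above 0.75 rad and z of cap_center in the frame of bottle_mouth below 0.001 m), for 0.05 s.
At the end, for the whole second after the job is handed in: The funnel stands in the flask's neck, let go, its shoulder within 3 mm of the rim and within 4 mm of its centre, both upright within 0.1 rad. The fingers hold the cap still and level (within 0.25 rad), free of the bottle, within 25 mm of its axis, 50 to 135 mm above where it sat (all of step 1 and z of cap_center in the frame of bottle_mouth between 0.045 and 0.13 m and horizontal distance between cap_center and bottle_mouth below 0.025 m and angle between cap_center's own z axis and vertical below 0.25 rad and contact force between the fingers and cap above 1 N and contact force between cap and bottle below 0.1 N and linear speed of cap below 0.03 m/s); the arm keeps its last pose, push and grip.
It fails at once if the flask is pushed more than 40 mm or tipped (distance of flask_mouth from where it was at the start of the episode above 0.04 m or angle between flask_mouth's own z axis and vertical above 0.3 rad).
It fails at once if a bystander is moved more than 30 mm or tipped over (distance of any of cup_a_center, cup_b_center, saucers_center, date_bowl_center, syrup_center, tin_center from where it was at the start of the episode above 0.03 m or angle between any of cup_a_center, cup_b_center, saucers_center, date_bowl_center, syrup_center, tin_center's own z axis and vertical above 0.4 rad).
It also fails if it takes over 58 s, if anything falls off the work surface, if the arm or the gripper's body presses on something with over 40 N, if the wrist force passes 120 N, or if a joint passes its speed limit or range.

ROBOT

A 6-joint arm with a two-finger parallel gripper is mounted at the origin on the work surface. World frame = base frame: x ahead of the robot, y to its left, z up, the work surface at z = 0. Lengths are in mm, angles in rad, forces in N, time in s.
With the tool pointing down it reaches from about 275 to 750 mm from the base axis. Payload 10.2 kg.
Tool frame: the origin (TCP) lies midway between the tips of the shut fingers; the grasp point (between the pads) lies 19 mm behind it; y points along the fingers, x is the direction in which the jaws open and shut, and the axes are right-handed (so a half turn about y gives the same grasp; the last joint's range is limited). The gripper opens to 88 mm and grips with 3 to 60 N. Pads are 18 mm wide; open, the fingers measure 123 mm over their backs; the gripper's body (75 mm by 187 mm) begins 45 mm behind the grasp point.
Start: joints at [0.877, 0.313, 1.498, -0, 1.331, -0.223], TCP at [238.153, 467.883, 238.72] pointing down, gripper open.
Joint ranges: [-2.94, 2.94], [-0.97, 2.17], [0.19, 2.56], [-1.23, 4.37], [0.02, 3.11], [-2.88, 2.88]. Speed limits (rad/s): [2.39, 2.39, 3.01, 3.14, 3.14, 3.14].

INTERFACE

Orientations are given as a 3x3 rotation matrix whose columns are the frame's x, y, z axes.
In Python, from bench import bot gives the robot as it stands.
- The arm moves only by the tool move_arm, never from a script. Its argument "motion" is a list of rows, each a list of 5 numbers: the opening, from -1 (shut) to 1 (fully open), then the shift along the tool's x, y, z in m, then the turn about the tool's y in degrees. In form: [[fingers, x, y, z, turn], ...]. A call has 1 to 10 rows; each row is the pose to reach, as a shift and turn from the pose measured when the call began, along the tool's axes at that moment; what a row does not reach only later rows make up. A row lasts 1/8 s, in which the tool goes at most 62.5 mm and 10.7 degrees, less where a joint would pass 70% of its speed; a pose out of reach is approached as far as the arm can. A call with a gripper value outside its range is refused whole. The fingers move at their own pace and stop on an object; the grip force is fixed at half the most. Time passes only in rows, so rows that repeat a pose let the fingers close. It gives the time, the measured TCP pose, the force and the opening at its end, in the units of the state.
- bot.observe(): the state, without advancing time (a new reading comes with each control period).
- bot.get_image(name): name is "scene" or "top" or "wrist"; returns a dict with "img" (384x512x3 uint8, blue, green, red), "fx", "fy", "cx", "cy" (pixels), "T" (4x4, takes a point from camera to world coordinates). Camera axes: x right, y down, z forward; pixel columns grow to the right and rows downward; lengths in mm; the calibration is good to about 2 mm. The wrist camera is an equidistant fisheye: a pixel r from the principal point sees the ray r / f radians off the axis. A picture is of the moment at which its call begins. There is no depth.
- bot.hand_in(): hands the job in, once; it reports no verdict.
Trained networks look in a picture, given as the dict that the camera call returned (one of the last four; its "shot" number tells which), for a name from the list of things; names that differ only in an ending like _2 or _b are one class to them, and where a whole thing is asked for, a point or a joint stands for the part that bears it (a point fixed in the world has none). Each returns a list of dicts, best first, with "confidence" (0 to 1); they miss things now and then, are a little off and sometimes report something else, mostly with a low value. They report only what shows in the picture. A call takes as long as a camera call. They do not tell look-alikes from the thing itself.
- bot.search_frame(picture, query): "at" ([row, column] in pixels, amid what is visible of it).
- bot.spot_point(picture, query): "at" ([row, column] in pixels: a listed point, or the origin of a listed thing).
The state is a dict: "t": time; "qpos": joint angles; "joint_velocities": joint speeds; "joint_efforts": joint torques, N m; "position": TCP position; "ee_rot": TCP orientation; "ft_force": force on the tool from outside, world axes, zero at the start; "moment": the same for the moment, N m; "finger_gap": opening from 0.0 (shut) to 1.0 (fully open).
Only numpy, scipy, OpenCV 4.12 (cv2) and the standard library are available. Lean on these libraries where they do the work, as an engineer would, in place of code of your own. Each camera call takes 0.05 s, during which the arm holds its last target.

## Working session

There is one attempt and no reset: what is moved stays moved. The work goes in short steps, Python scripts to look and compute and a tool call to move; the robot and the scene stay as the last step left them, time stands still between calls to the robot, and variables do not carry over. Pictures are saved under pics/ and viewed, and the job is handed in when it is done.

Besides the shell and the picture viewer there is one more tool, called after "Request:" by a JSON object that holds its "name" and its "arguments". move_arm: Moves the arm, as the interface text tells. Its arguments: {"type":"object","properties":{"motion":{"type":"array"}},"required":["motion"]}

```bash
ls; mkdir -p pics
python3 - <<'E'
from bench import bot
import cv2,numpy as np
s=bot.observe();print({k:np.round(v,3).tolist() for k,v in s.items()})
for n in ["scene","top","wrist"]:
    p=bot.get_image(n);cv2.imwrite(f"pics/{n}0.png",p["img"]);print(n,p["fx"],p["cx"],p["cy"],np.round(p["T"],3).tolist())
    for q in ["funnel_grip","funnel_seat","flask_mouth","stand_top","cap_center","bottle_mouth"]:
        print(q,[(np.round(d["at"],1).tolist(),round(d["confidence"],2)) for d in bot.spot_point(p,q)[:4]])
E
```

```text
pics
{'t': 0.0, 'qpos': [0.877, 0.313, 1.498, 0.0, 1.331, -0.223], 'joint_velocities': [-0.0, 0.001, -0.001, 0.0, -0.0, -0.001], 'joint_efforts': [0.0, -40.222, -25.227, 0.069, 0.035, -0.0], 'position': [238.005, 467.687, 238.175], 'ee_rot': [[0.454, -0.001, -0.891], [0.891, -0.001, 0.454], [-0.001, -1.0, 0.0]], 'ft_force': [0.792, 0.264, 1.154], 'moment': [0.004, -0.021, 0.012], 'finger_gap': 1.002}
scene 380.155174740806 251.0915222092107 194.38625981523418 [[0.273, 0.598, -0.754, 1349.594], [0.962, -0.166, 0.217, -280.528], [0.005, -0.784, -0.62, 709.617], [0.0, 0.0, 0.0, 1.0]]
funnel_grip [([167.1, 370.5], 0.6)]
funnel_seat [([179.2, 367.4], 0.77), ([264.0, 236.2], 0.42)]
flask_mouth [([169.6, 266.2], 0.94), ([141.9, 251.5], 0.87), ([236.3, 347.7], 0.5)]
stand_top [([180.1, 365.5], 0.68)]
cap_center [([175.3, 184.7], 0.55)]
bottle_mouth [([142.1, 178.7], 0.88), ([176.1, 186.3], 0.7)]
top 364.2931862818173 257.24948612364796 190.68098333125707 [[-0.029, -0.992, 0.125, 469.173], [-0.999, 0.025, -0.032, -47.855], [0.028, -0.126, -0.992, 916.021], [0.0, 0.0, 0.0, 1.0]]
funnel_grip [([188.0, 89.0], 0.95), ([202.8, 177.7], 0.39)]
funnel_seat [([197.5, 96.2], 0.86)]
flask_mouth [([264.6, 228.5], 0.8), ([196.9, 235.8], 0.65), ([222.4, 276.0], 0.24)]
stand_top []
cap_center [([209.8, 327.9], 0.75), ([193.3, 90.4], 0.43)]
bottle_mouth [([269.1, 330.6], 0.59), ([208.1, 328.5], 0.58)]
wrist 297.3186396354542 253.51093363001576 190.46740821833168 [[0.454, 0.86, 0.233, 177.37], [0.891, -0.438, -0.119, 498.16], [-0.001, 0.261, -0.965, 385.496], [0.0, 0.0, 0.0, 1.0]]
funnel_grip []
funnel_seat []
flask_mouth []
stand_top []
cap_center []
bottle_mouth []
```

View pics/scene0.png

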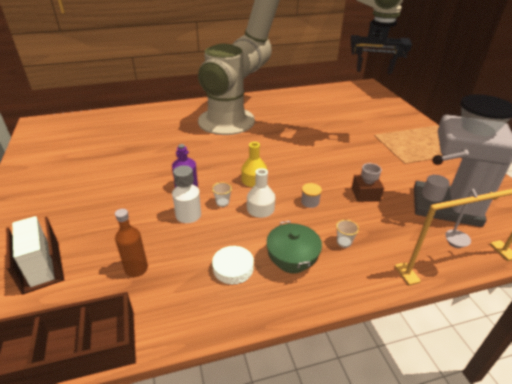

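View pics/top0.png

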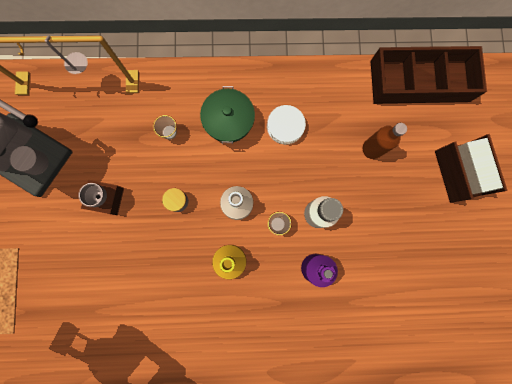

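View pics/wrist0.png

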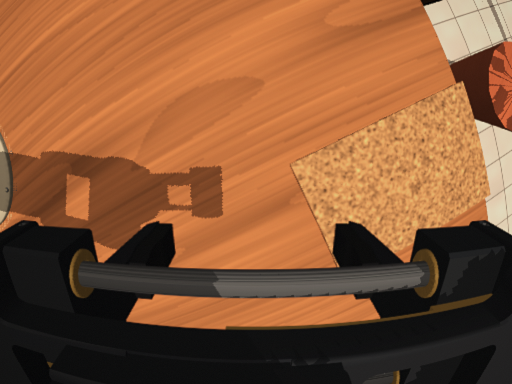

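```bash
cat > h.py <<'E'
import numpy as np,cv2
def ray(p,at,fish=False):
    u,v=at[1]-p["cx"],at[0]-p["cy"]
    if fish:
        x,y=u/p["fx"],v/p["fy"];r=np.hypot(x,y);d=np.array([x/r*np.sin(r),y/r*np.sin(r),np.cos(r)]) if r>0 else np.array([0,0,1.])
    else: d=np.array([u/p["fx"],v/p["fy"],1.])
    T=np.array(p["T"]);return T[:3,3],T[:3,:3]@d
def onz(p,at,z,fish=False):
    o,d=ray(p,at,fish);return o+d*(z-o[2])/d[2]
def proj(p,X,fish=False):
    T=np.array(p["T"]);c=T[:3,:3].T@(np.array(X,float)-T[:3,3])
    if fish:
        r=np.hypot(c[0],c[1]);th=np.arctan2(r,c[2]);return [p["cy"]+p["fy"]*c[1]/r*th,p["cx"]+p["fx"]*c[0]/r*th]
    return [p["cy"]+p["fy"]*c[1]/c[2],p["cx"]+p["fx"]*c[0]/c[2]]
E
python3 - <<'E'
from bench import bot
from h import *
t=bot.get_image("top");s=bot.get_image("scene")
for n,a,b,z in [("funnel_grip",(188,89),(167.1,370.5),84),("flask_mouth",(196.9,235.8),(169.6,266.2),130),("cap",(209.8,327.9),(175.3,184.7),132),("bmouth",(208.1,328.5),(176.1,186.3),137.5)]:
    print(n,np.round(onz(t,a,z),1),np.round(onz(s,b,z),1))
for n,a,z in [("tin",(200,174),50),("cupa",(127,165),55),("cupb",(224,279),55),("bowl",(110,227),98),("yellow",(263,228),130),("purple",(273,327),140),("syrup",(130,399),180),("machine corner",(195,42),100),("machinecorner200",(195,42),0),("sauc",(124,286),30)]:
    print(n,np.round(onz(t,a,z),1))
def crop(im,c,w,f): 
    r,cc=c;return cv2.resize(im[max(0,r-w):r+w,max(0,cc-w):cc+w],None,fx=f,fy=f,interpolation=cv2.INTER_CUBIC)
a=np.hstack([crop(t["img"],(195,92),32,6),crop(t["img"],(200,236),32,6)])
b=np.hstack([crop(t["img"],(212,325),32,6),crop(s["img"],(185,250),32,6)])
cv2.imwrite("pics/c1.png",cv2.resize(np.vstack([a,b]),(768,600)) if 0 else np.vstack([a,b])[:,:])
print(a.shape)
E
```

```text
funnel_grip [590.3 308.4  84. ] [558.5 310.2  84. ]
flask_mouth [556.2 -25.9 130. ] [552.7  -9.5 130. ]
cap [ 522.7 -224.7  132. ] [ 523.7 -223.7  132. ]
bmouth [ 526.  -225.   137.5] [ 536.2 -220.7  137.5]
tin [561.5 122.9  50. ]
cupa [739.1 143.5  55. ]
cupb [ 497.6 -124.3   55. ]
bowl [763.4  -9.   98. ]
yellow [415.9  -6.4 130. ]
purple [ 389.5 -213.9  140. ]
syrup [ 683.4 -373.5  180. ]
machine corner [574.9 404.1 100. ]
machinecorner200 [587.9 459.4   0. ]
sauc [ 748.5 -153.3   30. ]
(384, 768, 3)
```

View pics/c1.png

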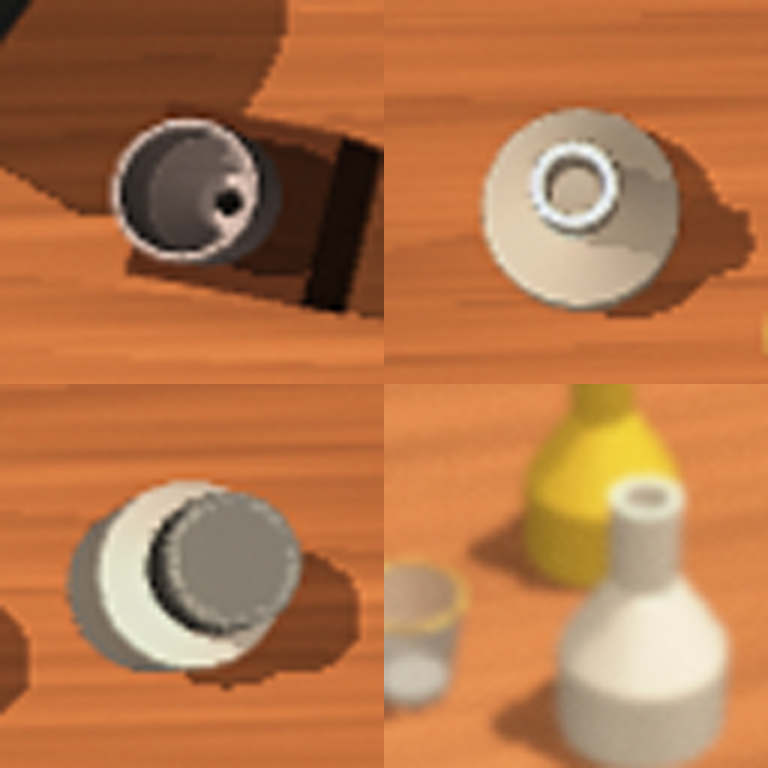

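Run:
```python
from bench import bot
from h import *
t=bot.get_image("top");s=bot.get_image("scene")
for n,a,z in [("funnelrim",(194.3,90.6),126),("flask",(198.8,235.4),130),("cap",(209.4,331.1),150)]:
    X=onz(t,a,z);print(n,np.round(X,1),"scene pred",np.round(proj(s,X),1))
print(onz(s,(171.5,261.2),130))
print(s["img"].shape)
def crop(im,c,w,f): 
    r,cc=c;return cv2.resize(im[max(0,r-w):r+w,max(0,cc-w):cc+w],None,fx=f,fy=f,interpolation=cv2.INTER_CUBIC)
cv2.imwrite("pics/c2.png",np.hstack([crop(s["img"],(180,368),28,7),crop(s["img"],(190,186),28,7)]))
cv2.imwrite("pics/c3.png",crop(t["img"],(165,55),60,6))
```

```text
funnelrim [570.4 286.6 126. ] scene pred [158.3 368.1]
flask [552.1 -25.  130. ] scene pred [170.4 260.6]
cap [ 522.1 -227.5  150. ] scene pred [169.5 182.4]
[557.61726155 -25.0043736  130.        ]
(384, 512, 3)
```

View pics/c2.png

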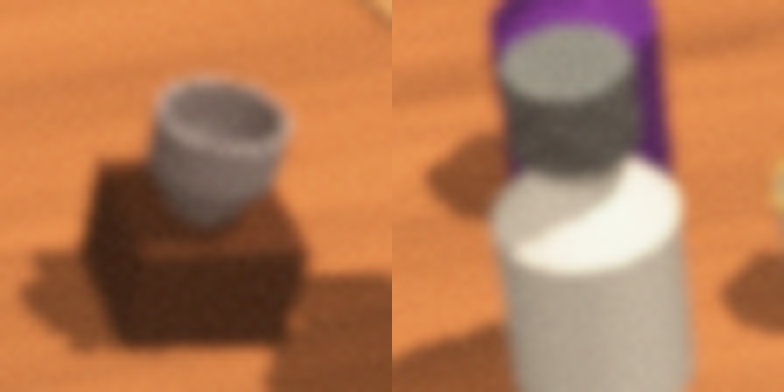

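View pics/c3.png

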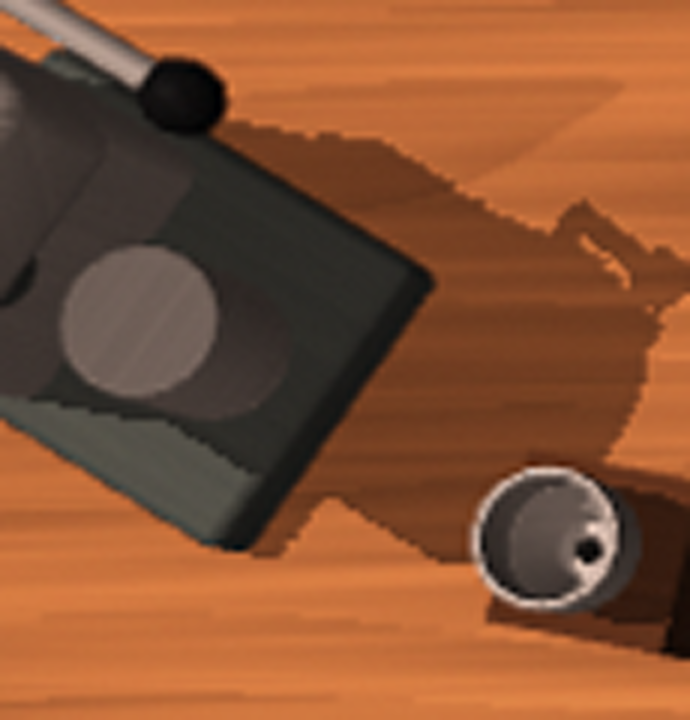

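```bash
cat >> h.py <<'E'
def delta(s,tgt): return np.round(np.array(s["ee_rot"]).T@(np.array(tgt,float)-np.array(s["position"]))/1000,4)
E
python3 - <<'E'
from bench import bot
from h import *
s=bot.observe();p=bot.get_image("wrist")
print(s["t"],delta(s,[570,287,200]))
for dz in(0,-50,-74,-100): print(dz,proj(p,s["position"]+np.array([0,0,dz]),True))
E
```

```text
1.25 [-0.0106  0.0387 -0.3778]
0 [np.float64(240.74357248813956), np.float64(254.7732859888669)]
-50 [np.float64(210.70165996621236), np.float64(254.53486271638735)]
-74 [np.float64(200.62024642714482), np.float64(254.45353642209002)]
-100 [np.float64(191.7379764571997), np.float64(254.38133695924287)]
```

Request:
{"name": "move_arm", "arguments": {"motion": [[1,-0.001,0.004,-0.05,0],[1,-0.003,0.01,-0.11,0],[1,-0.005,0.017,-0.17,0],[1,-0.007,0.024,-0.23,0],[1,-0.009,0.031,-0.29,0],[1,-0.01,0.036,-0.345,0],[1,-0.0106,0.0387,-0.3778,0],[1,-0.0106,0.0387,-0.3778,0],[1,-0.0106,0.0387,-0.3778,0]]}}

```text
t: 2.42
position: [569.3, 287.7, 200.1]
ee_rot: [[0.453, -0.0, -0.891], [0.891, 0.0, 0.453], [-0.0, -1.0, 0.0]]
ft_force: [0.0, 0.9, 0.1]
finger_gap: 1.0
```

Run:
```python
from bench import bot
from h import *
s=bot.observe();p=bot.get_image("wrist")
print(s["t"],s["position"],np.round(s["ee_rot"],3).tolist())
print(bot.spot_point(p,"funnel_grip")[:2])
print("expect rim",proj(p,[570,287,126],True))
cv2.imwrite("pics/w1.png",p["img"])
g=p["img"][100:300,160:350];cv2.imwrite("pics/w1c.png",cv2.resize(g,None,fx=3.0,fy=3.0,interpolation=cv2.INTER_CUBIC))
```

```text
2.425 [569.28874176 287.66855535 200.08420379] [[0.453, -0.0, -0.891], [0.891, 0.0, 0.453], [-0.0, -1.0, 0.0]]
[{'at': [186.6, 266.6], 'confidence': 0.62}]
expect rim [np.float64(201.75149185670918), np.float64(254.1031191726147)]
```

View pics/w1.png

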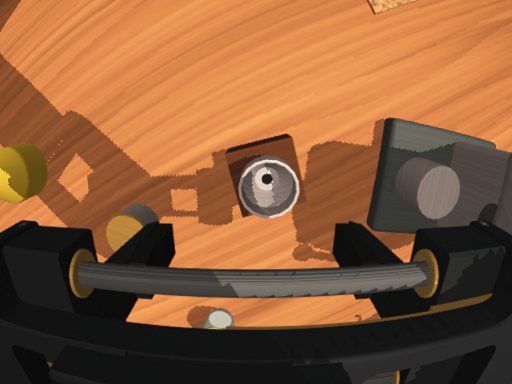

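View pics/w1c.png

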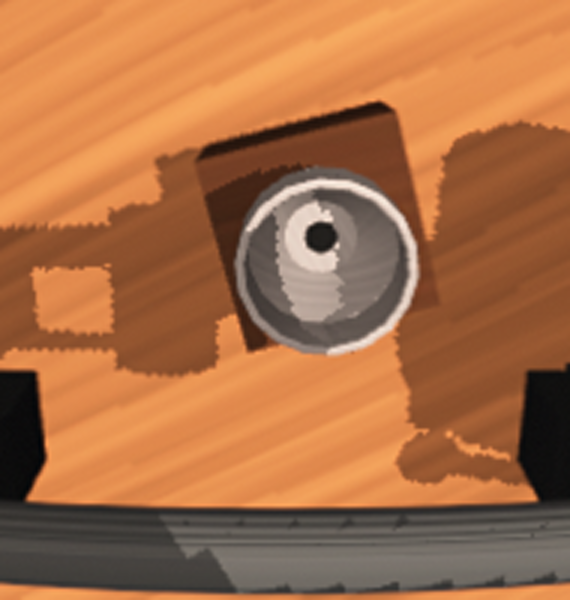

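```bash
cat >> h.py <<'E'
from scipy.optimize import least_squares
def fitcircle(p,R,z,ext,x0,fish):
    # ext: left,right cols; top,bottom rows of projected circle
    a=np.linspace(0,2*np.pi,360)
    def f(v):
        P=np.array([proj(p,[v[0]+R*np.cos(t),v[1]+R*np.sin(t),z],fish) for t in a])
        return [P[:,1].min()-ext[0],P[:,1].max()-ext[1],P[:,0].min()-ext[2],P[:,0].max()-ext[3]]
    r=least_squares(f,x0);return r.x,np.round(f(r.x),1)
E
python3 - <<'E'
from bench import bot
from h import *
p=bot.get_image("wrist");t=bot.get_image("top")
o=lambda l,r,tt,b:(160+l/3-.33,160+r/3-.33,100+tt/3-.33,100+b/3-.33)
print(fitcircle(p,27,126,o(238,418,178,354),[570,287],True))
# top crop c3: origin row105,col0, x6
q=lambda l,r,tt,b:(l/6-.5,r/6-.5,105+tt/6-.5,105+b/6-.5)
print(fitcircle(t,27,126,q(471,624,465,610),[570,287],False))
s=bot.get_image("scene")
# c2: origin row152,col340,x7
print(fitcircle(s,27,126,(340+150/7-.5,340+290/7-.5,152+75/7-.5,152+157/7-.5),[570,287],False))
E
```

```text
(array([566.65433125, 302.07628724]), array([-4.7,  4.9, -4. ,  4.8]))
(array([570.99499081, 286.30593933]), array([ 0.1, -0.1, -0.4,  0.3]))
(array([615.61202205, 269.45992149]), array([-0.2,  0.2,  0.2, -0.2]))
```

Run:
```python
from bench import bot
from h import *
p=bot.get_image("wrist");t=bot.get_image("top")
o=lambda l,r,tt,b:(160+l/3-.33,160+r/3-.33,100+tt/3-.33,100+b/3-.33)
X=fitcircle(p,27,96,o(238,418,178,354),[570,287],True);print(X)
q=lambda l,r,tt,b:(l/6-.5,r/6-.5,105+tt/6-.5,105+b/6-.5)
print(fitcircle(t,27,96,q(471,624,465,610),[570,287],False))
s=bot.get_image("scene")
print(fitcircle(s,27,96,(340+150/7-.5,340+290/7-.5,152+75/7-.5,152+157/7-.5),[570,287],False))
ss=bot.observe();print(ss["t"]);c=[X[0][0],X[0][1]]
print(delta(ss,[*c,150]),delta(ss,[*c,66]))
```

```text
(array([574.38222813, 299.77482762]), array([-0.7,  0.7, -0.4,  0.4]))
(array([574.83976856, 299.00021201]), array([ 0.5, -0.5,  0.1, -0.1]))
(array([578.06540089, 297.64886324]), array([ 0.3, -0.3,  0.5, -0.5]))
2.825
[0.0132 0.0502 0.0015] [0.0132 0.1342 0.0015]
```

Request:
{"name": "move_arm", "arguments": {"motion": [[1,0.0132,0.05,0.001,0],[1,0.0132,0.09,0.001,0],[1,0.0132,0.12,0.001,0],[1,0.0132,0.1342,0.001,0],[1,0.0132,0.1342,0.001,0],[-1,0.0132,0.1342,0.001,0],[-1,0.0132,0.1342,0.001,0],[-1,0.0132,0.1342,0.001,0],[-1,0.0132,0.1342,0.001,0],[-1,0.0132,0.1342,0.001,0]]}}

```text
t: 4.08
position: [575.0, 299.6, 66.4]
ee_rot: [[0.453, 0.001, -0.891], [0.891, 0.0, 0.453], [0.0, -1.0, -0.001]]
ft_force: [-0.8, -0.2, 3.2]
finger_gap: 0.596
```

Run:
```python
from bench import bot
from h import *
s=bot.observe();p=bot.get_image("wrist")
print(s["t"],s["position"],s["finger_gap"]*88)
cv2.imwrite("pics/w2.png",p["img"])
```

```text
4.075 [575.02686951 299.62120299  66.35077733] 52.478658923062945
```

View pics/w2.png

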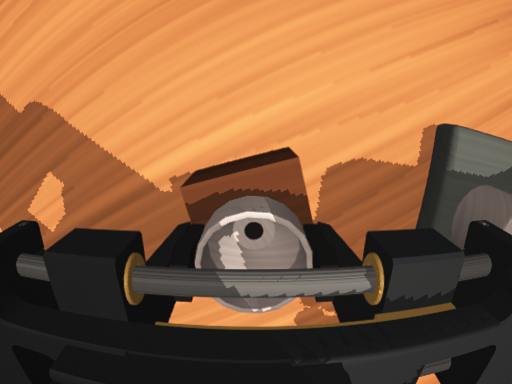

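Run:
```python
from bench import bot
from h import *
t=bot.get_image("top")
# crop origin row168 col204 x6 ; crop x offset 384
def q(l,r,tt,b):return ((l-384)/6-.5+204,(r-384)/6-.5+204,168+tt/6-.5,168+b/6-.5)
print(fitcircle(t,16,130,q(530,619,141,234),[552,-25],False))
q=lambda l,r,tt,b:(l/6-.5+293,r/6-.5+293,180+(tt-384)/6-.5,180+(b-384)/6-.5)
print(fitcircle(t,24,150,q(162,301,490,635),[522,-227],False))
s=bot.get_image("scene")
q=lambda l,r,tt,b:((l-384)/6-.5+218,(r-384)/6-.5+218,153+(tt-384)/6-.5,153+(b-384)/6-.5)
print(fitcircle(s,16,130,q(608,686,474,524),[552,-25],False))
q=lambda l,r,tt,b:((l-392)/7-.5+158,(r-392)/7-.5+158,162+(tt)/7-.5,162+(b)/7-.5)
print(fitcircle(s,24,150,q(497,637,24,103),[522,-227],False))
ss=bot.observe();print(ss["t"]);
print(delta(ss,[553.5,-25,215]))
```

```text
(array([552.25298122, -24.68132664]), array([ 0. , -0. ,  0.4, -0.4]))
(array([ 522.53045116, -227.53859948]), array([ 0.3, -0.3,  0.8, -0.8]))
(array([558.38716356, -24.87296697]), array([ 0.5, -0.5,  0.7, -0.7]))
(array([ 526.65887419, -227.81893264]), array([ 0.6, -0.6,  0.4, -0.3]))
4.225
[-0.2991 -0.1487 -0.128 ]
```

Run:
```python
from bench import bot
from h import *
ss=bot.observe();print(ss["t"],delta(ss,[606,-52,215]))
```

```text
4.225 [-0.2993 -0.1487 -0.187 ]
```

Request:
{"name": "move_arm", "arguments": {"motion": [[-1,0,-0.05,0,0],[-1,0,-0.1,0,0],[-1,0,-0.149,0,0],[-1,-0.025,-0.149,-0.016,0],[-1,-0.075,-0.149,-0.048,0],[-1,-0.12,-0.149,-0.076,0],[-1,-0.165,-0.149,-0.105,0],[-1,-0.21,-0.149,-0.133,0],[-1,-0.25,-0.149,-0.16,0],[-1,-0.285,-0.149,-0.18,0]]}}

```text
t: 5.48
position: [606.1, -37.9, 214.9]
ee_rot: [[0.454, 0.0, -0.891], [0.891, 0.0, 0.454], [0.0, -1.0, 0.0]]
ft_force: [0.8, -0.6, -1.4]
finger_gap: 0.593
```

Run:
```python
from bench import bot
from h import *
s=bot.observe();p=bot.get_image("wrist")
print(s["t"],s["position"],s["finger_gap"]*88)
print("flask pred",proj(p,[552.5,-24.7,130],True), "rim pred c",proj(p,s["position"]+np.array([0,0,-19-0+19+12+19-19]),True))
print(bot.spot_point(p,"flask_mouth")[:3])
cv2.imwrite("pics/w3.png",p["img"])
```

```text
5.475 [606.14816857 -37.9345112  214.87874143] 52.18570108409228
flask pred [np.float64(130.00953348845678), np.float64(238.23548707496695)] rim pred c [np.float64(250.6561864595797), np.float64(254.84990005041712)]
[{'at': [128.3, 238.5], 'confidence': 0.68}]
```

View pics/w3.png

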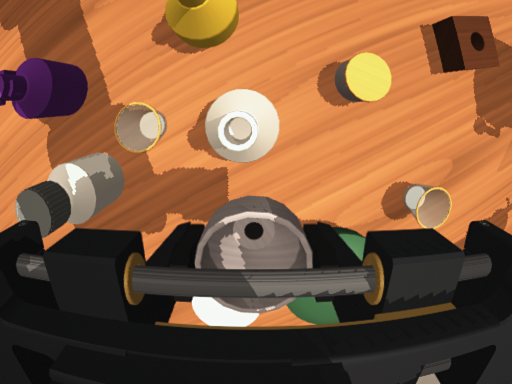

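Run:
```python
import cv2
i=cv2.imread("pics/w3.png")
a=cv2.resize(i[100:160,205:275],None,fx=10,fy=10,interpolation=cv2.INTER_CUBIC)
b=cv2.resize(i[185:320,180:330],None,fx=5,fy=5,interpolation=cv2.INTER_CUBIC)
cv2.imwrite("pics/w3a.png",a[:600]);cv2.imwrite("pics/w3b.png",b[:600])
cv2.imwrite("pics/w3b.png",cv2.resize(i[185:320,180:330],None,fx=4,fy=4,interpolation=cv2.INTER_CUBIC))
```

```text
(no output)
```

View pics/w3a.png

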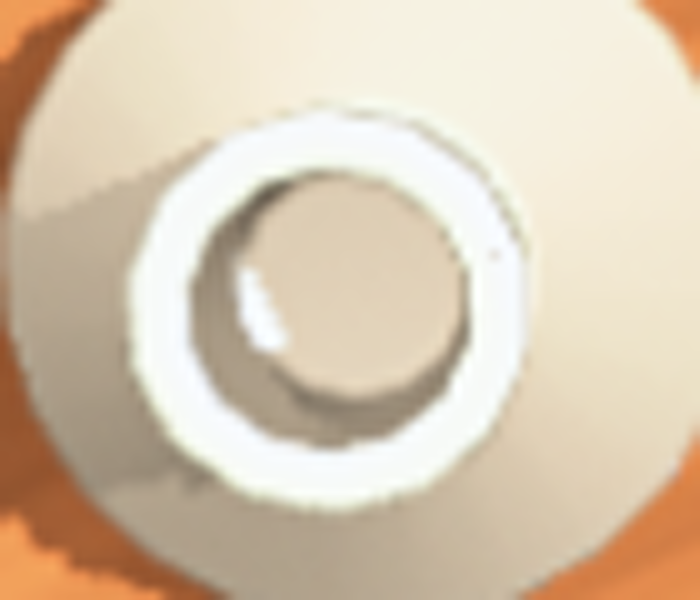

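View pics/w3b.png

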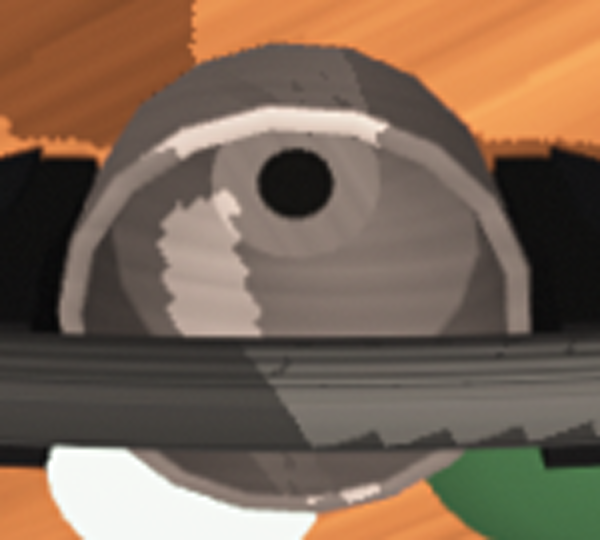

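Run:
```python
from bench import bot
from h import *
s=bot.observe();p=bot.get_image("wrist");print(s["position"])
q=lambda l,r,t,b:(205+l/10-.45,205+r/10-.45,100+t/10-.45,100+b/10-.45)
a=fitcircle(p,10,130,q(190,468,170,447),[552,-25],True);b=fitcircle(p,16,130,q(130,525,108,508),[552,-25],True)
P=s["position"]
q=lambda l,r,t,b:(180+l/4-.37,180+r/4-.37,185+t/4-.37,185+b/4-.37)
c=fitcircle(p,27,P[2]+31,q(60,530,107,510),P[:2],True)
print(a,b,c,c[0]-P[:2])
for dz in (31-46,31-76): print(proj(p,[*c[0],P[2]+dz],True))
R=np.array(s["ee_rot"])
tgt=P+0; F=(a[0]+b[0])/2; off=c[0]-P[:2]; print("F",F,"delta",delta(s,[*(F-off),215]), delta(s,[*(F),215]), "off tool",R.T@np.array([*off,0]))
```

```text
[606.15600268 -39.64491831 214.68149936]
(array([552.52387169, -26.97250535]), array([ 1. , -1. ,  1.1, -1.1])) (array([552.46578114, -27.12728646]), array([-0.8,  0.8, -0.4,  0.4])) (array([604.78504604, -39.73456162]), array([-1.4,  1.4, -1.2,  2.1])) [-1.37095664 -0.08964331]
[np.float64(228.20719230264683), np.float64(253.48234647745878)]
[np.float64(211.44514829743792), np.float64(253.53295869413088)]
F [552.49482642 -27.0498959 ] delta [-0.0126 -0.0003  0.0523] [-0.0133 -0.0003  0.0535] off tool [-7.06192402e-01  2.68425081e-04  1.17849491e+00]
```

Run:
```python
from bench import bot
from h import *
s=bot.observe();p=bot.get_image("wrist");print(s["t"],s["position"],proj(p,[552.4,-25,130],True))
i=p["img"]
g=cv2.cvtColor(i[105:165,205:275],cv2.COLOR_BGR2GRAY)
cv2.imwrite("pics/w4a.png",cv2.resize(i[105:165,205:275],None,fx=10,fy=10,interpolation=cv2.INTER_CUBIC))
```

```text
5.625 [606.11919491 -37.5793994  214.74815374] [np.float64(130.41025621381846), np.float64(237.30032509265652)]
```

View pics/w4a.png

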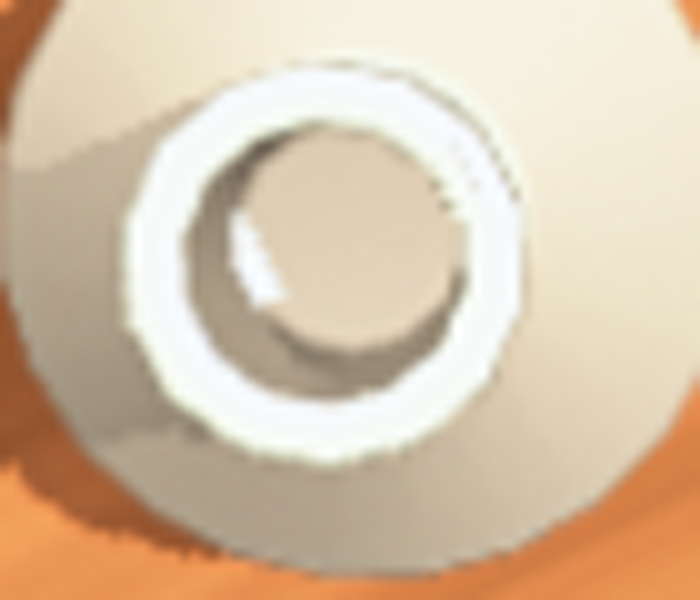

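Run:
```python
from bench import bot
from h import *
s=bot.observe();p=bot.get_image("wrist");print(s["t"],s["position"],np.round(s["joint_velocities"],3))
q=lambda l,r,t,b:(205+l/10-.45,205+r/10-.45,105+t/10-.45,105+b/10-.45)
a=fitcircle(p,10,130,q(185,464,122,400),[552,-25],True);b=fitcircle(p,16,130,q(125,520,62,464),[552,-25],True)
F=(a[0]+b[0])/2;P=s["position"];print(F,"rel tool",np.array(s["ee_rot"]).T@np.array([*(F-P[:2]),0]))
for _ in range(3):
  p=bot.get_image("wrist");s=bot.observe();print(s["position"],p["T"][:3,3])
```

```text
5.675 [606.10950669 -36.20825387 214.88599846] [ 0.033 -0.006  0.001  0.001  0.001  0.002]
[552.50836384 -24.20663516] rel tool [-1.36491845e+01  1.05904747e-02  5.32054604e+01]
[606.17135992 -35.03436597 215.16534489] [545.30829737  -5.30156811 361.81311729]
[606.18107297 -34.90971695 215.24818752] [545.29113593  -4.93075932 361.91338112]
[606.21278041 -34.91132925 215.27283816] [545.28896474  -4.78837353 361.98604779]
```

Run:
```python
from bench import bot
from h import *
s=bot.observe();print(s["t"],s["position"],delta(s,[553.6,-25.2,215]))
```

```text
5.875 [606.21278041 -34.91132925 215.27283816] [-0.0151  0.0002  0.0513]
```

Request:
{"name": "move_arm", "arguments": {"motion": [[-1,-0.003,0,0.011,0],[-1,-0.007,0,0.025,0],[-1,-0.011,0,0.038,0],[-1,-0.0135,0,0.046,0],[-1,-0.0151,0,0.0513,0],[-1,-0.0151,0,0.0513,0],[-1,-0.0151,0,0.0513,0],[-1,-0.0151,0,0.0513,0]]}}

```text
t: 6.88
position: [553.8, -25.3, 215.2]
ee_rot: [[0.452, 0.001, -0.892], [0.892, 0.0, 0.452], [0.001, -1.0, -0.0]]
ft_force: [0.4, -0.2, -0.4]
finger_gap: 0.6
```

Run:
```python
from bench import bot
from h import *
for _ in range(4):
  p=bot.get_image("wrist");s=bot.observe();print(s["t"],s["position"],delta(s,[553.6,-25.2,167]))
q=bot.get_image("scene");
cv2.imwrite("pics/s4.png",cv2.resize(q["img"][100:230,180:340],None,fx=4,fy=4,interpolation=cv2.INTER_CUBIC));cv2.imwrite("pics/w5.png",p["img"])
```

```text
6.925 [553.76341177 -25.26468309 215.14152161] [-0.      0.0481  0.0002]
6.975 [553.74763938 -25.2457846  215.15615193] [-0.0001  0.0482  0.0002]
7.025 [553.7243109  -25.26022958 215.18482487] [-0.      0.0482  0.0002]
7.075 [553.71961611 -25.19862393 215.19690186] [-0.0001  0.0482  0.0001]
```

View pics/s4.png

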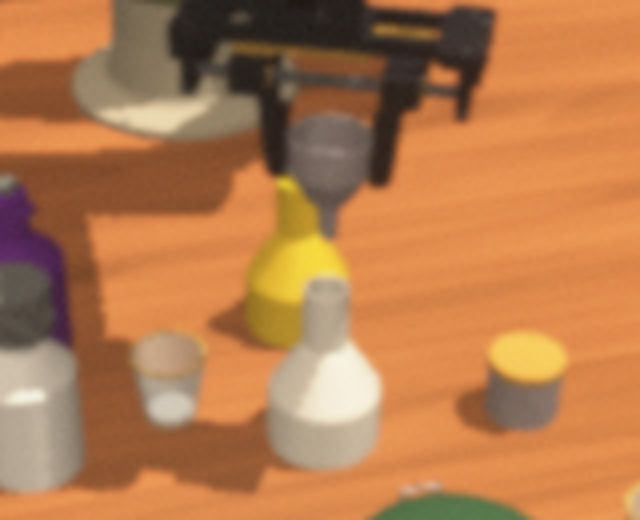

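View pics/w5.png

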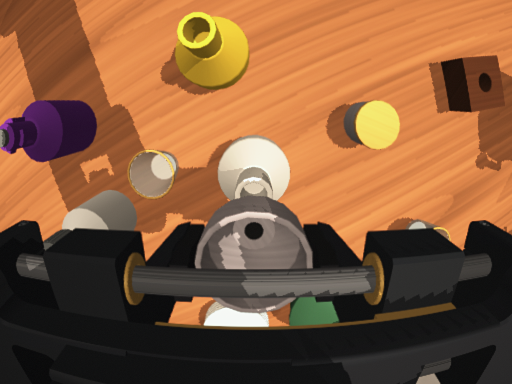

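Request:
{"name": "move_arm", "arguments": {"motion": [[-1,0,0.01,0,0],[-1,0,0.022,0,0],[-1,0,0.034,0,0],[-1,0,0.043,0,0],[-1,0,0.05,0,0],[-1,0,0.05,0,0],[-1,0,0.05,0,0]]}}

```text
t: 8.0
position: [553.9, -25.2, 165.6]
ee_rot: [[0.452, 0.001, -0.892], [0.892, 0.0, 0.452], [0.001, -1.0, -0.001]]
ft_force: [0.3, -0.2, 0.1]
finger_gap: 0.598
```

Run:
```python
from bench import bot
from h import *
p=bot.get_image("wrist");s=bot.observe();print(s["t"],s["position"],s["ft_force"],s["moment"],delta(s,[553.6,-25.2,147.5]))
q=bot.get_image("scene");
cv2.imwrite("pics/s5.png",np.hstack([cv2.resize(q["img"][110:210,210:300],None,fx=4,fy=4,interpolation=cv2.INTER_CUBIC),cv2.resize(p["img"][120:320,180:330],(330,400))]))
```

```text
8.05 [553.89035304 -25.25007326 165.6084083 ] [ 0.62134715 -0.75942982 -0.39744343] [-0.02231823 -0.01671478  0.0250012 ] [-0.0001  0.0181  0.0003]
```

View pics/s5.png

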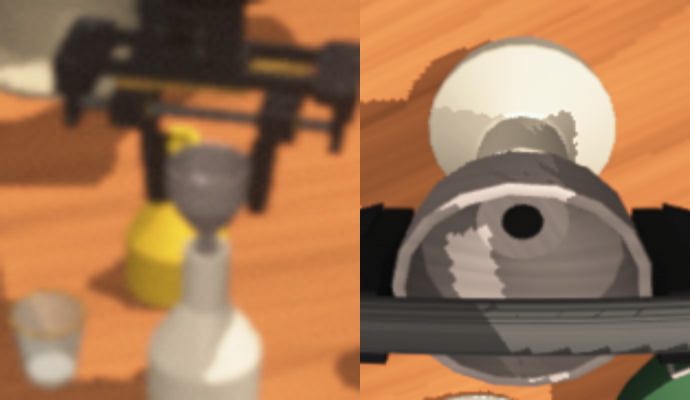

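Request:
{"name": "move_arm", "arguments": {"motion": [[-1,0,0.005,0,0],[-1,0,0.01,0,0],[-1,0,0.014,0,0],[-1,0,0.0165,0,0],[-1,0,0.0185,0,0],[-1,0,0.0185,0,0]]}}

```text
t: 8.85
position: [553.9, -25.2, 147.0]
ee_rot: [[0.452, 0.001, -0.892], [0.892, 0.0, 0.452], [0.001, -1.0, -0.001]]
ft_force: [-0.3, 0.0, -1.2]
finger_gap: 0.593
```

Run:
```python
from bench import bot
from h import *
p=bot.get_image("wrist");s=bot.observe();print(s["t"],s["position"],s["ft_force"],s["moment"])
q=bot.get_image("scene");
cv2.imwrite("pics/s6.png",np.hstack([cv2.resize(q["img"][110:210,210:300],None,fx=4,fy=4,interpolation=cv2.INTER_CUBIC),cv2.resize(p["img"][120:320,180:330],(330,400))]))
```

```text
8.9 [553.93765349 -25.23995596 147.11666037] [-0.7019643  -0.72215404 -0.40656033] [-0.02156709 -0.0257664  -0.03221567]
```

View pics/s6.png

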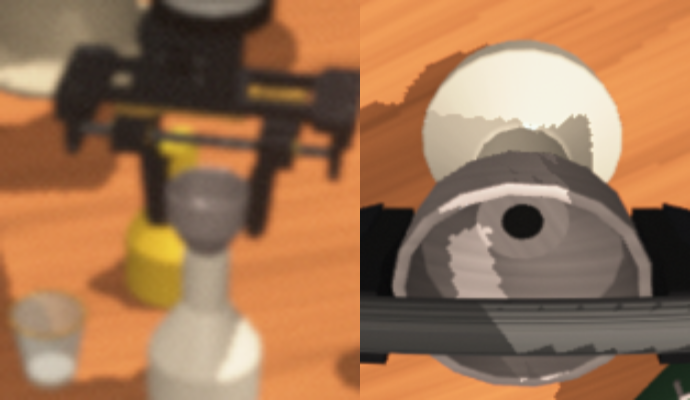

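Request:
{"name": "move_arm", "arguments": {"motion": [[-1,0,0.001,0,0],[-1,0,0.0015,0,0],[-1,0,0.0015,0,0],[-0.2,0,0.0012,0,0],[0.4,0,0.001,0,0],[1,0,0.001,0,0],[1,0,0.001,0,0],[1,0,0.001,0,0],[1,0,0.001,0,0]]}}

```text
t: 10.07
position: [553.9, -25.2, 146.2]
ee_rot: [[0.452, 0.001, -0.892], [0.892, 0.0, 0.452], [0.001, -1.0, -0.001]]
ft_force: [0.5, -0.8, 0.7]
finger_gap: 0.999
```

Run:
```python
from bench import bot
from h import *
p=bot.get_image("wrist");s=bot.observe();print(s["t"],s["position"],s["ft_force"],s["finger_gap"]*88)
q=bot.get_image("scene");
cv2.imwrite("pics/s7.png",np.hstack([cv2.resize(q["img"][110:210,210:300],None,fx=4,fy=4,interpolation=cv2.INTER_CUBIC),cv2.resize(p["img"][120:320,150:360],(420,400))]))
```

```text
10.125 [553.9567222  -25.25387287 146.16606494] [ 0.42644703 -0.77524086 -0.18083963] 87.85321208364869
```

View pics/s7.png

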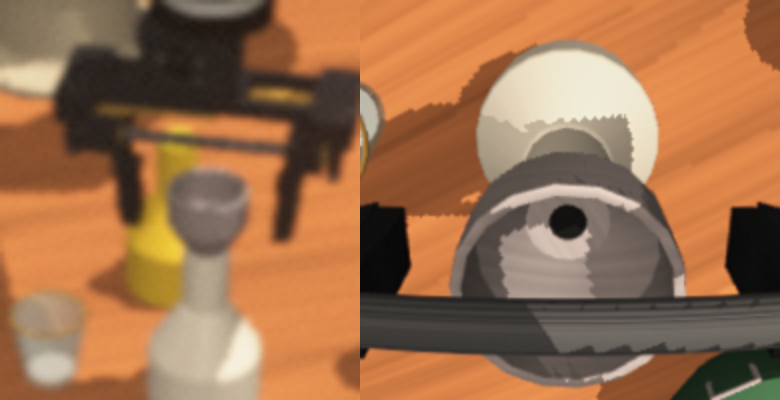

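Request:
{"name": "move_arm", "arguments": {"motion": [[1,0,-0.02,0,0],[1,0,-0.06,0,0],[1,0,-0.105,0,0],[1,0,-0.105,0,0],[1,0,-0.105,0,0]]}}

```text
t: 10.8
position: [553.5, -25.2, 250.4]
ee_rot: [[0.452, 0.0, -0.892], [0.892, 0.0, 0.452], [0.0, -1.0, -0.0]]
ft_force: [0.3, -0.1, -0.3]
finger_gap: 0.999
```

Run:
```python
from bench import bot
from h import *
p=bot.get_image("wrist");s=bot.observe();print(s["t"],s["position"],delta(s,[522.5,-227.5,215]))
cv2.imwrite("pics/w8.png",p["img"])
print(proj(p,[552.5,-25.2,176],True),bot.spot_point(p,"flask_mouth")[:2])
```

```text
10.85 [553.37803715 -25.14752884 249.91625019] [-0.1945  0.0348 -0.0639]
[np.float64(199.3772991979953), np.float64(253.8190029217242)] [{'at': [38.1, 204.2], 'confidence': 0.72}]
```

View pics/w8.png

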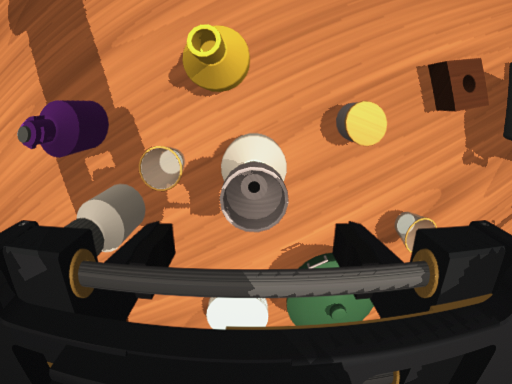

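Request:
{"name": "move_arm", "arguments": {"motion": [[1,-0.015,0.002,-0.005,7],[1,-0.045,0.008,-0.015,17],[1,-0.08,0.014,-0.026,27],[1,-0.115,0.02,-0.038,37],[1,-0.15,0.027,-0.049,47],[1,-0.175,0.032,-0.058,55],[1,-0.19,0.0348,-0.0625,60],[1,-0.1945,0.0348,-0.0639,60],[1,-0.1945,0.0348,-0.0639,60],[1,-0.1945,0.0348,-0.0639,60]]}}

```text
t: 12.15
position: [522.6, -226.9, 214.9]
ee_rot: [[0.998, -0.001, -0.056], [0.056, 0.001, 0.998], [-0.001, -1.0, 0.001]]
ft_force: [0.6, 0.4, 1.3]
finger_gap: 1.002
```

Run:
```python
from bench import bot
from h import *
for _ in range(3):
  p=bot.get_image("wrist");s=bot.observe();print(s["t"],s["position"],np.round(s["qpos"],2))
print(np.round(s["ee_rot"],3).tolist())
cv2.imwrite("pics/w9.png",p["img"]);np.save("pics/T9.npy",p["T"])
print(proj(p,[522.5,-227.5,150],True),bot.spot_point(p,"cap_center")[:2])
cv2.imwrite("pics/w9c.png",cv2.resize(p["img"][150:270,180:330],None,fx=5,fy=5,interpolation=cv2.INTER_CUBIC))
```

```text
12.2 [ 522.62339611 -226.91007903  215.0199933 ] [-0.62  0.43  1.39  0.    1.32 -0.67]
12.25 [ 522.61083191 -226.96538491  215.04413162] [-0.62  0.43  1.39  0.    1.32 -0.67]
12.3 [ 522.58828337 -227.09043856  215.06733376] [-0.62  0.43  1.39  0.    1.32 -0.67]
[[0.998, -0.001, -0.056], [0.056, 0.001, 0.998], [-0.001, -1.0, 0.001]]
[np.float64(203.40282251005186), np.float64(254.99687441791917)] [{'at': [202.5, 256.2], 'confidence': 0.97}]
```

View pics/w9.png

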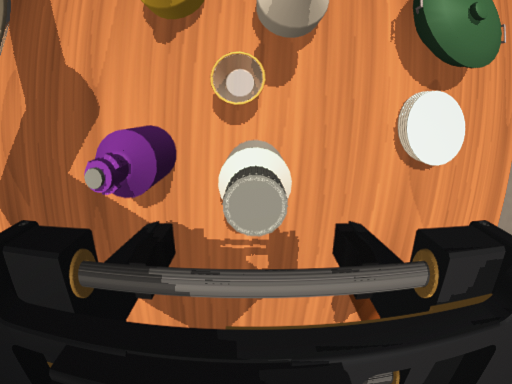

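View pics/w9c.png

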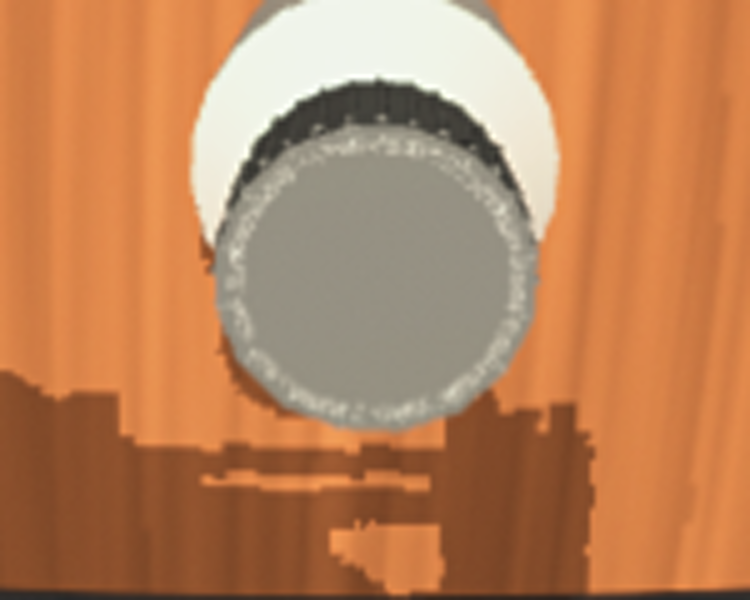

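Run:
```python
from bench import bot
from h import *
p=bot.get_image("wrist");s=bot.observe();P=s["position"]
p["T"]=np.load("pics/T9.npy")
q=lambda l,r,t,b:(180+l/5-.4,180+r/5-.4,150+t/5-.4,150+b/5-.4)
a=fitcircle(p,24,150,q(215,538,122,430),[522,-227],True);print(a,P)
c=(a[0]+[522.5,-227.5])/2;print(c,delta(s,[*c,150]),delta(s,[*c,115]),delta(s,[*a[0],115]))
```

```text
(array([ 522.54203174, -229.36011608]), array([ 0.4, -0.4,  0.4, -0.5])) [ 522.54144415 -227.229224    215.00550314]
[ 522.52101587 -228.43005804] [-0.      0.065  -0.0012] [-0.      0.1    -0.0013] [-0.      0.1    -0.0022]
```

Request:
{"name": "move_arm", "arguments": {"motion": [[1,0,0.03,-0.0012,0],[1,0,0.065,-0.0012,0],[1,0,0.09,-0.0012,0],[1,0,0.0985,-0.0012,0],[1,0,0.0985,-0.0012,0],[-1,0,0.0985,-0.0012,0],[-1,0,0.0985,-0.0012,0],[-1,0,0.0985,-0.0012,0],[-1,0,0.0985,-0.0012,0],[-1,0,0.0985,-0.0012,0]]}}

```text
t: 13.65
position: [522.6, -228.4, 116.7]
ee_rot: [[0.998, -0.001, -0.055], [0.055, 0.001, 0.998], [-0.001, -1.0, 0.001]]
ft_force: [-0.7, 0.5, 1.2]
finger_gap: 0.539
```

Run:
```python
from bench import bot
from h import *
p=bot.get_image("wrist");s=bot.observe();print(s["t"],s["position"],s["ft_force"],s["moment"],s["finger_gap"]*88)
cv2.imwrite("pics/w10.png",p["img"])
```

```text
13.7 [ 522.61814522 -228.4035248   116.66718408] [-0.39061633  0.1111594   0.60269188] [-0.01553179  0.03782933 -0.00634807] 47.33173328601137
```

View pics/w10.png

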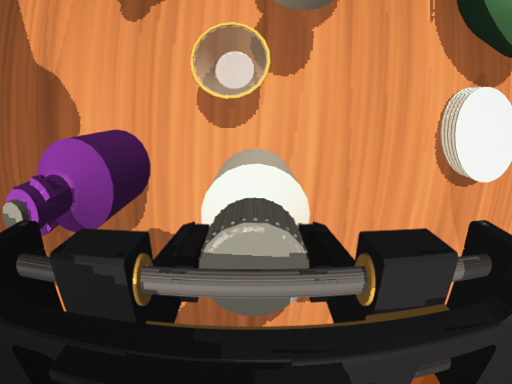

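Request:
{"name": "move_arm", "arguments": {"motion": [[-1,0,0.002,0,0],[-1,0,0.004,0,0],[-1,0,0.006,0,0],[-1,0,0.007,0,0],[-1,0,0.007,0,0],[-1,0,0.007,0,0]]}}

```text
t: 14.45
position: [522.8, -228.5, 110.4]
ee_rot: [[0.998, 0.0, -0.055], [0.055, -0.0, 0.998], [0.0, -1.0, -0.0]]
ft_force: [-2.2, 2.0, 8.3]
finger_gap: 0.538
```

Run:
```python
from bench import bot
from h import *
p=bot.get_image("wrist");s=bot.observe();print(s["t"],s["position"],s["ft_force"],s["moment"],s["finger_gap"]*88)
cv2.imwrite("pics/w11.png",cv2.resize(p["img"][180:330,180:330],None,fx=4,fy=4,interpolation=cv2.INTER_CUBIC))
```

```text
14.5 [ 522.79346104 -228.53491375  110.42679535] [-2.11440474  1.73211229  8.62187146] [0.15689536 0.35837426 0.0151733 ] 47.89722452821856
```

View pics/w11.png

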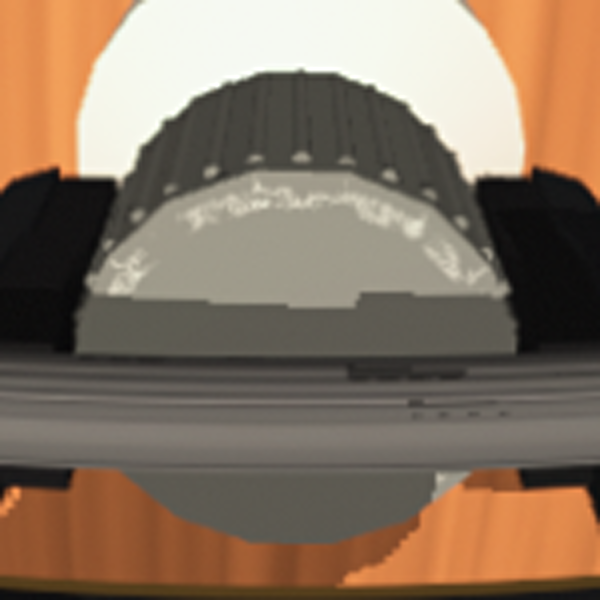

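Request:
{"name": "move_arm", "arguments": {"motion": [[-1,0,0.001,0,-5],[-1,0,0.001,0,-12],[-1,0,0.001,0,-19],[-1,0,0.001,0,-26],[-1,0,0.001,0,-33],[-1,0,0.001,0,-40],[-1,0,0.001,0,-47],[-1,0,0.001,0,-54],[-1,0,0.001,0,-60],[-1,0,0.001,0,-62]]}}

```text
t: 15.75
position: [523.5, -229.0, 110.5]
ee_rot: [[0.418, 0.003, -0.908], [0.908, -0.002, 0.418], [-0.001, -1.0, -0.003]]
ft_force: [-0.3, 0.4, 8.5]
finger_gap: 0.536
```

Run:
```python
from bench import bot
from h import *
p=bot.get_image("wrist");s=bot.observe();print(s["t"],s["position"],s["ft_force"],s["moment"],s["finger_gap"]*88)
R=np.array(s["ee_rot"]);print(np.degrees(np.arctan2(R[1,0],R[0,0])))
cv2.imwrite("pics/w12.png",p["img"])
cv2.imwrite("pics/w12c.png",cv2.resize(p["img"][180:330,180:330],None,fx=4,fy=4,interpolation=cv2.INTER_CUBIC))
```

```text
15.8 [ 523.48128098 -229.06769166  110.47608471] [ 0.5057997  -0.40162593  9.13081953] [ 0.03216098 -0.00494643 -0.05491841] 47.19130591234918
65.3318418589471
```

View pics/w12c.png

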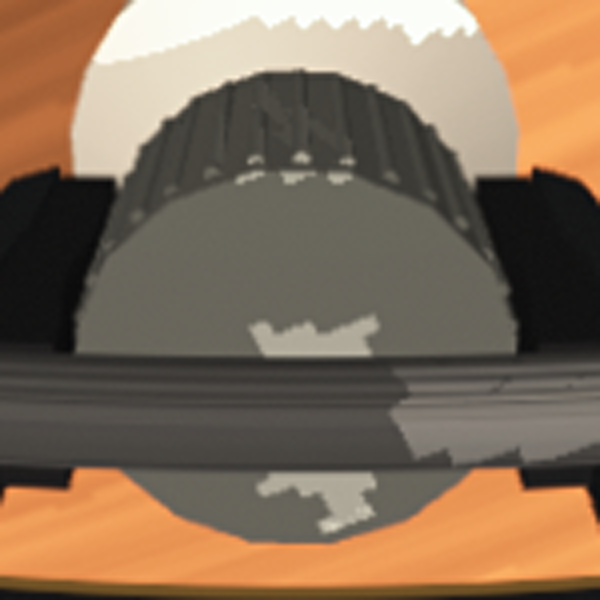

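Request:
{"name": "move_arm", "arguments": {"motion": [[-1,0,0.0005,0,0],[-1,0,-0.003,0,0],[-1,0,-0.007,0,0],[-1,0,-0.011,0,0],[-1,0,-0.015,0,0],[-1,0,-0.015,0,0]]}}

```text
t: 16.55
position: [523.5, -229.1, 125.6]
ee_rot: [[0.417, 0.003, -0.909], [0.909, -0.002, 0.417], [-0.001, -1.0, -0.003]]
ft_force: [-0.1, -0.0, 0.4]
finger_gap: 0.538
```

Run:
```python
from bench import bot
from h import *
p=bot.get_image("wrist");s=bot.observe();print(s["t"],s["position"],s["ft_force"],s["moment"],s["finger_gap"]*88)
cv2.imwrite("pics/w13c.png",cv2.resize(p["img"][180:330,180:330],None,fx=4,fy=4,interpolation=cv2.INTER_CUBIC))
print(delta(s,[523,-228.5,198]))
```

```text
16.6 [ 523.41410819 -229.01679223  125.40147128] [ 0.2093975  -0.47523777 -0.65061472] [-0.01460844  0.00683091  0.00560139] 47.65342219884262
[ 0.0003 -0.0726  0.0004]
```

View pics/w13c.png

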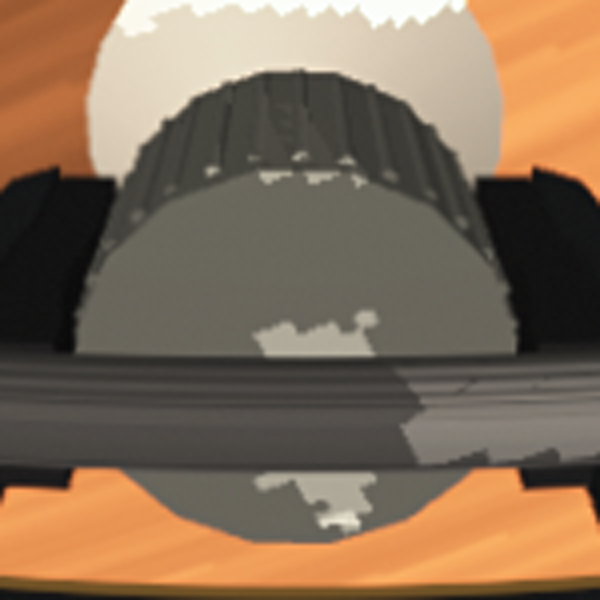

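Free: lifted 15 mm with no pull. Lifting the rest.

Request:
{"name": "move_arm", "arguments": {"motion": [[-1,0,-0.012,0,0],[-1,0,-0.028,0,0],[-1,0,-0.044,0,0],[-1,0,-0.058,0,0],[-1,0,-0.067,0,0],[-1,0,-0.072,0,0],[-1,0,-0.072,0,0],[-1,0,-0.072,0,0],[-1,0,-0.072,0,0],[-1,0,-0.072,0,0]]}}

```text
t: 17.85
position: [523.2, -228.9, 197.2]
ee_rot: [[0.417, 0.002, -0.909], [0.909, -0.001, 0.417], [-0.0, -1.0, -0.003]]
ft_force: [-0.7, -0.5, -0.7]
finger_gap: 0.542
```

Run:
```python
from bench import bot
from h import *
p=bot.get_image("wrist");q=bot.get_image("scene");t=bot.get_image("top");s=bot.observe();print(s["t"],s["position"],s["ft_force"],s["finger_gap"]*88,np.abs(s["joint_velocities"]).max())
a=cv2.resize(q["img"][90:230,150:350],None,fx=4,fy=4,interpolation=cv2.INTER_CUBIC)
cv2.imwrite("pics/s14.png",a);cv2.imwrite("pics/w14.png",p["img"]);cv2.imwrite("pics/t14.png",t["img"])
```

```text
18.0 [ 523.2232641  -228.87622253  197.33637643] [-0.21753906  0.06078973 -0.20469296] 47.614188142094235 0.0016172166749520843
```

View pics/s14.png

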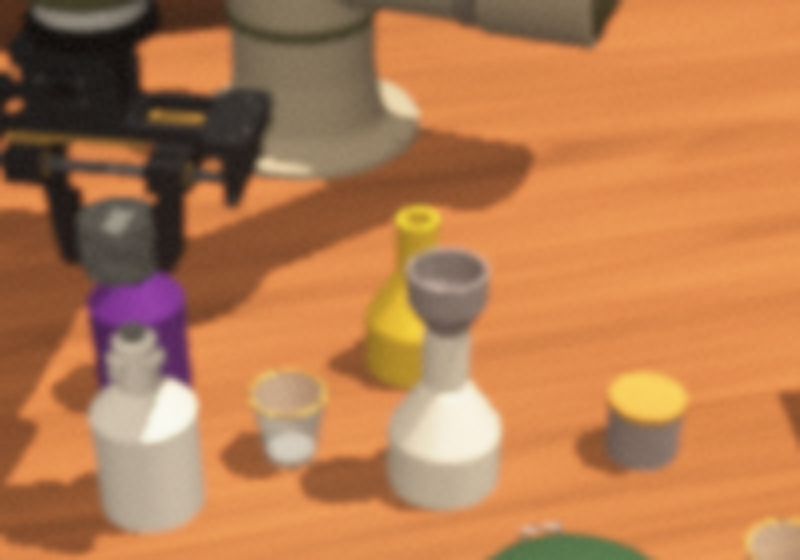

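View pics/w14.png

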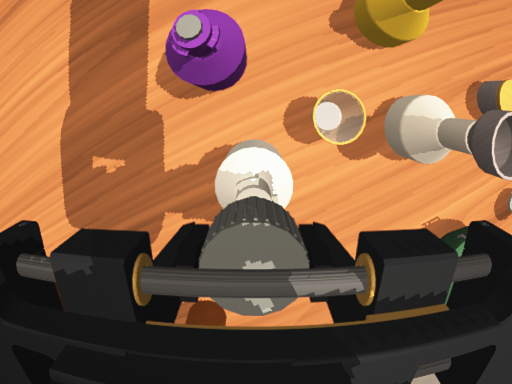

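View pics/t14.png

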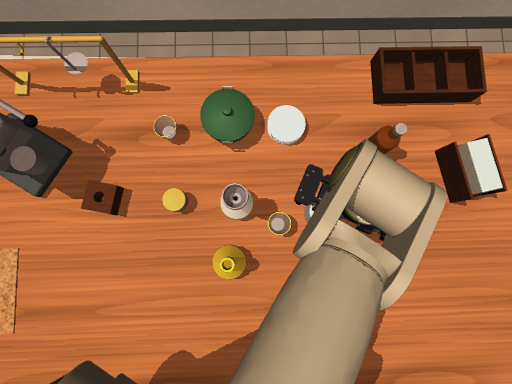

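Run:
```python
from bench import bot
print(bot.hand_in());s=bot.observe();print(s["t"],s["position"],s["finger_gap"]*88)
```

```text
the job is handed in; nothing more can be done
None
the job is handed in; nothing more can be done
```

The job is handed in at about 18 s of the 58 s allowed. `hand_in` gives no verdict, so this rests on my own checks.

- **Funnel:** I set it in the white flask's neck, lowered it until the shoulder met the rim, and opened the fingers. A wrist picture from above put its rim centre at about (row 197, col 253), within about 2 px of where I predicted it. The last scene and top pictures show it upright in a flask that has not visibly moved.
- **Cap:** I gripped it and pushed it down about 6 mm, with an upward force of about 8.5 N. I then turned it 62° counter-clockwise while keeping it pressed, and the ribs showed no slip in the fingers. It lifted off with no pull.
- **Final pose:** The cap is held about 80.6 mm above where it sat, level, and within about 2 mm of the bottle's axis. The finger opening is 47.6 mm and the arm is still.
- **Other things:** The last pictures show the other things undisturbed, though the arm hides part of the top view.

**Disagreements:**
- I first assumed the funnel's rim was at 126 mm when it was at 96 mm. The mismatch between cameras showed this before the grasp.
- Before the grasps, the scene camera placed things about 3–6 mm further out in x than the top camera. I used the top and wrist cameras, which agreed to within about 2 mm.

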